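# Find the most flexible scraper blade

### The job

Three steel scraper blades are clamped in the tester on the pottery bench. One after the other, starting at the end with the red ball, press the tip of each blade gently down to its stop, hold it there for about half a second and feel how stiff it is, never forcing it hard against the stop. Then stand the red marker upright on the black dot at the tip of the most flexible blade, so that it is left gently sagging under it, and leave the beaker, the glaze jar and the brush alone.

Things in the scene. Friction and masses are not known exactly. Their poses are not given: they have to be found in the camera images.
- board: Plywood board of the tester, 210 x 290 x 28 mm, level, fixed, let 0 to 10 mm into the bench top (varies). Origin: centre of its underside. A steel pin with a red ball stands at its +y edge, far corner (ball at x 85, y 130, z 64 mm). Three identical stands sit on it side by side at x = -12 and y = +90 (red-ball end), 0 and -90 mm, axes parallel to the board's. Which stand is in which place varies.
- marker: Loose red-painted turned steel marker, 57 mm tall, solid, about 110 g, standing upright on the table; round foot 28 mm in diameter and 8 mm high, then a round stem 19 mm in diameter from 16 to 50 mm height. Origin: centre of its underside.
- beaker: Bystander: loose terracotta beaker, 72 mm in diameter, 80 mm tall. Origin: centre of its underside.
- glaze: Bystander: loose green glass glaze jar, 64 mm in diameter, 85 mm tall. Origin: centre of its underside.
- brush: Bystander: loose brush with a wooden handle, about 200 mm long, lying flat left of the board. Origin: on its underside near mid-length.
- stand_p: Stand p, fixed on the board, 50 mm wide. Origin: on its centre line on the board's top. The wooden clamp with brass wing nut (x 45 to 90 mm, top 66 mm above the board) holds the root of a blade that reaches 90 mm out to -x. All stands look alike; the letter says nothing about stiffness.
- blade_p (a joint): Bend of the steel blade of stand p, rad: 0 free (level), grows as the tip is pressed down, 0.146 on its stop; springs back. Swings about the clamp edge. Force grows in proportion to the bend; the stiffness is hidden. At the stop each blade takes 2 to 10 N at the press point, and the three differ by at least 2.5 N. Under the marker alone only the softest sags over 0.04. Beyond the stop the force shoots up; over 20 N ruins the blade.
- press_p (a point): Black dot on top of the blade of stand p, where to press: 7 mm from the free tip, 82 mm from the clamp edge, on the blade's centre line; 41 mm above the board's top (59 to 69 mm above the table) when free. The blade is 34 mm wide and 2.5 mm thick. Pressed down, the dot sinks 12 mm before the blade meets the stop under it.
- stand_q: Stand q, fixed on the board, 50 mm wide. Origin: on its centre line on the board's top. The wooden clamp with brass wing nut (x 45 to 90 mm, top 66 mm above the board) holds the root of a blade that reaches 90 mm out to -x. All stands look alike; the letter says nothing about stiffness.
- blade_q (a joint): Bend of the steel blade of stand q, rad: 0 free (level), grows as the tip is pressed down, 0.146 on its stop; springs back. Swings about the clamp edge. Force grows in proportion to the bend; the stiffness is hidden. At the stop each blade takes 2 to 10 N at the press point, and the three differ by at least 2.5 N. Under the marker alone only the softest sags over 0.04. Beyond the stop the force shoots up; over 20 N ruins the blade.
- press_q (a point): Black dot on top of the blade of stand q, where to press: 7 mm from the free tip, 82 mm from the clamp edge, on the blade's centre line; 41 mm above the board's top (59 to 69 mm above the table) when free. The blade is 34 mm wide and 2.5 mm thick. Pressed down, the dot sinks 12 mm before the blade meets the stop under it.
- stand_r: Stand r, fixed on the board, 50 mm wide. Origin: on its centre line on the board's top. The wooden clamp with brass wing nut (x 45 to 90 mm, top 66 mm above the board) holds the root of a blade that reaches 90 mm out to -x. All stands look alike; the letter says nothing about stiffness.
- blade_r (a joint): Bend of the steel blade of stand r, rad: 0 free (level), grows as the tip is pressed down, 0.146 on its stop; springs back. Swings about the clamp edge. Force grows in proportion to the bend; the stiffness is hidden. At the stop each blade takes 2 to 10 N at the press point, and the three differ by at least 2.5 N. Under the marker alone only the softest sags over 0.04. Beyond the stop the force shoots up; over 20 N ruins the blade.
- press_r (a point): Black dot on top of the blade of stand r, where to press: 7 mm from the free tip, 82 mm from the clamp edge, on the blade's centre line; 41 mm above the board's top (59 to 69 mm above the table) when free. The blade is 34 mm wide and 2.5 mm thick. Pressed down, the dot sinks 12 mm before the blade meets the stop under it.
Mind the look-alikes: they are no part of the job. There is more than one size of the marker; the one meant has the size given above.

How it is judged:
On the way, in this order (a step that is already met when the one before it is completed fails the run):
1. the blade at the red-ball end is pressed down on its stop and held for 0.3 s (((value of joint blade_p above 0.132 rad and y of stand_p in the frame of board above 0.045 m) or (value of joint blade_q above 0.132 rad and y of stand_q in the frame of board above 0.045 m) or (value of joint blade_r above 0.132 rad and y of stand_r in the frame of board above 0.045 m))), for 0.3 s.
2. the blade in the middle is pressed down on its stop and held for 0.3 s (((value of joint blade_p above 0.132 rad and y of stand_p in the frame of board between -0.045 and 0.045 m) or (value of joint blade_q above 0.132 rad and y of stand_q in the frame of board between -0.045 and 0.045 m) or (value of joint blade_r above 0.132 rad and y of stand_r in the frame of board between -0.045 and 0.045 m))), for 0.3 s.
3. the blade at the far end from the red ball is pressed down on its stop and held for 0.3 s (((value of joint blade_p above 0.132 rad and y of stand_p in the frame of board below -0.045 m) or (value of joint blade_q above 0.132 rad and y of stand_q in the frame of board below -0.045 m) or (value of joint blade_r above 0.132 rad and y of stand_r in the frame of board below -0.045 m))), for 0.3 s.
4. after that, the marker stands on the tip of the blade that is flexible enough to sag between 0.04 and 0.09 rad under it (only the most flexible one does) (((horizontal distance between marker and press_p below 0.012 m and z of marker in the frame of press_p between -0.003 and 0.004 m and value of joint blade_p between 0.04 and 0.09 rad) or (horizontal distance between marker and press_q below 0.012 m and z of marker in the frame of press_q between -0.003 and 0.004 m and value of joint blade_q between 0.04 and 0.09 rad) or (horizontal distance between marker and press_r below 0.012 m and z of marker in the frame of press_r between -0.003 and 0.004 m and value of joint blade_r between 0.04 and 0.09 rad)) and angle between marker's own z axis and vertical below 0.15 rad), for 0.3 s.
At the end, for the whole second after the job is handed in: The red marker stands upright (within 0.15 rad), let go and at rest, on the most flexible blade, its foot's centre within 12 mm of the black dot, and that blade sags between 0.04 and 0.09 rad under it; the other two blades are level (bend under 0.02 rad) (all of step 4 and linear speed of marker below 0.02 m/s and (value of joint each of blade_q, blade_r below 0.02 rad or value of joint each of blade_p, blade_r below 0.02 rad or value of joint each of blade_p, blade_q below 0.02 rad)); the robot touches nothing.
It fails at once if a blade is pressed with more than 20 N (contact force between anything else and blade_p above 20 N or contact force between anything else and blade_q above 20 N or contact force between anything else and blade_r above 20 N).
It fails at once if a bystander (beaker, glaze jar or brush) is moved more than 25 mm (distance of any of beaker, glaze, brush from where it was at the start of the episode above 0.025 m).
It also fails if it takes over 72 s, if anything falls off the work surface, if the arm or the gripper's body presses on something with over 40 N, if the wrist force passes 120 N, or if a joint passes its speed limit or range.

### The arm

A 7-joint arm with a two-finger parallel gripper is mounted at the origin on the work surface. World frame = base frame: x ahead of the robot, y to its left, z up, the work surface at z = 0. Lengths are in m, angles in rad, forces in N, time in s.
With the tool pointing down it reaches from about 0.425 to 0.95 m from the base axis. Payload 4.7 kg.
Tool frame: the origin (TCP) lies at the very end of the fingers, on their centre line; the grasp point (between the pads) lies 19 mm behind it; x points along the fingers, y is the direction in which the jaws open and shut, and the axes are right-handed (so a half turn about x gives the same grasp; the last joint's range is limited). The gripper opens to 87 mm and grips with 3 to 60 N. Pads are 19 mm wide; open, the fingers measure 117 mm over their backs; the gripper's body (75 mm by 190 mm) begins 51 mm behind the grasp point.
Start: joints at [-0.029, 0.469, -0.049, 1.532, 0.024, 1.141, -0.082], TCP at [0.675, 0, 0.223] pointing down, gripper open.
Joint ranges: [-2.59, 2.59], [-0.33, 1.99], [-1.39, 1.29], [0.1, 2.45], [-1.04, 4.18], [0.21, 1.99], [-2.66, 2.66]. Speed limits (rad/s): [2.57, 2.57, 3.14, 3.14, 3.14, 3.14, 3.14].

### API

Orientations are given as a unit quaternion [w, x, y, z].
In Python, from workcell import * gives the robot as it stands. The module is installed in compiled form; this text tells all that it offers.
- The arm moves only by the shell command python3 -m creep 'ROWS' [FORCE]. ROWS is JSON, a list that holds one entry, the list of rows, each a list of 5 numbers: the shift along the tool's x, y, z in cm, then the turn about the tool's x in degrees, then the opening, from 0 (shut) to 1 (fully open). In form: [[[tx, ty, tz, spin, jaw], ...]]. A call has 1 to 8 rows; each row shifts and turns the commanded pose from where the row before left it, along the tool's axes as they then stand; what a row does not reach is not made up. A row lasts 1/8 s, in which the tool goes at most 62.5 mm and 10.7 degrees, less where a joint would pass 70% of its speed; a pose out of reach is approached as far as the arm can. A call is refused whole if a number of a shift passes 6.25 or a number of a turn 10.7, either way. A call with a gripper value outside its range is refused whole. The fingers move at their own pace and stop on an object; FORCE is the grip in N (left out, the last holds). Time passes only in rows, so rows that do not move let the fingers close. It gives the time, the measured TCP pose, the force and the opening at its end, in the units of the state.
- sense(): the state, without advancing time (a new reading comes with each control period).
- get_image(name): name is "scene" or "side" or "wrist"; returns a dict with "color" (384x512x3 uint8, red, green, blue), "range_z" (384x512 float32, m along the optical axis (not along the pixel's ray), 0 where there is no reading), "mtx" (3x3 intrinsics, pixels), "rvec" (rotation vector, rad) and "tvec" (3), from world to camera coordinates, as OpenCV has them. Camera axes: x right, y down, z forward; pixel columns grow to the right and rows downward; lengths in m; the calibration is good to about 2 mm. The wrist camera is an equidistant fisheye: a pixel r from the principal point sees the ray r / f radians off the axis. A picture is of the moment at which its call begins.
- close_job(): hands the job in, once; it reports no verdict.
Trained networks look in a picture, given as the dict that the camera call returned (one of the last four; its "shot" number tells which), for a name from the list of things; names that differ only in an ending like _2 or _b are one class to them, and where a whole thing is asked for, a point or a joint stands for the part that bears it (a point fixed in the world has none). Each returns a list of dicts, best first, with "confidence" (0 to 1); they miss things now and then, are a little off and sometimes report something else, mostly with a low value. They report only what shows in the picture. A call takes as long as a camera call. They do not tell look-alikes from the thing itself.
- outline_of(picture, name): "mask" (384x512 bool, what is visible of it) and "uv" ([column, row] in pixels, amid what is visible of it).
- landmark_of(picture, name): "uv" ([column, row] in pixels: a listed point, or the origin of a listed thing).
The state is a dict: "time": time; "joints": joint angles; "joint_vel": joint speeds; "tau": joint torques, N m; "tcp_pos": TCP position; "ee_rot": TCP orientation; "ft_force": force on the tool from outside, world axes, zero at the start; "wrist_torque": the same for the moment, N m; "gripper_width": finger opening in m.
Only numpy, scipy, OpenCV 4.12 (cv2) and the standard library are available. Lean on these libraries where they do the work, as an engineer would, in place of code of your own. Each camera call takes 0.05 s, during which the arm holds its last target. There are 200 camera calls.

## Working session

There is one attempt and no reset: what is moved stays moved. The work goes in short steps, Python scripts to look and compute and a shell command to move; the robot and the scene stay as the last step left them, time stands still between calls to the robot, and variables do not carry over. Pictures are saved under pics/ and viewed, about 8 in all and at most 12, crops included, and the job is handed in when it is done.

```bash
mkdir -p pics; cat > h.py <<'E'
from workcell import *
import numpy as np, cv2
def ray(im,uv):
    K=im["mtx"];R=cv2.Rodrigues(np.array(im["rvec"],float))[0];t=np.array(im["tvec"],float).ravel()
    return K,R,t
def world(im,uv,z=None,wrist=False):
    """deproject by depth, or by plane z"""
    K,R,t=ray(im,uv);u,v=uv
    x=(u-K[0][2])/K[0][0];y=(v-K[1][2])/K[1][1]
    if wrist:
        th=np.hypot(x,y);s=np.tan(th)/max(th,1e-9);x*=s;y*=s
    d=np.array([x,y,1.]);o=-R.T@t;w=R.T@d
    if z is None:
        k=im["range_z"][int(round(v)),int(round(u))]
    else: k=(z-o[2])/w[2]
    return o+k*w
def save(im,name,crop=None,s=1):
    c=im["color"][:,:,::-1]
    if crop: c=c[crop[1]:crop[3],crop[0]:crop[2]]
    cv2.imwrite("pics/"+name,cv2.resize(c,None,fx=s,fy=s,interpolation=cv2.INTER_CUBIC))
E
python3 - <<'E'
from h import *
np.set_printoptions(precision=4,suppress=True)
s=sense();print(s["time"],s["tcp_pos"],s["ee_rot"],s["ft_force"],s["gripper_width"])
for c in("scene","side"):
    im=get_image(c);save(im,c+"0.png",s=1.5)
    for n in("marker","beaker","glaze","brush","board"):
        for o in outline_of(im,n)[:4]:
            print(c,n,round(o["confidence"],2),np.round(o["uv"]),world(im,o["uv"]),o["mask"].sum())
    for o in landmark_of(im,"press_p")[:5]: print(c,"press",round(o["confidence"],2),np.round(o["uv"],1),world(im,o["uv"]))
    for o in landmark_of(im,"board")[:2]: print(c,"boardL",round(o["confidence"],2),np.round(o["uv"],1),world(im,o["uv"]))
print(sense()["time"])
E
```

```text
0.0 [ 0.6744 -0.      0.2215] [-0.4995 -0.4995 -0.5005  0.5005] [-0.2781 -0.5079 -0.7349] 0.0870180869908128
scene marker 0.77 [ 69. 212.] [ 0.4604 -0.36    0.0279] 228
scene marker 0.67 [281. 185.] [0.591  0.1323 0.0644] 289
scene glaze 0.66 [368. 170.] [0.6147 0.3702 0.0604] 833
scene brush 0.71 [343. 152.] [0.4836 0.3846 0.0224] 493
scene board 0.63 [237. 227.] [ 0.6469 -0.0042  0.0234] 4799
scene press 0.8 [243.4 182.3] [0.5457 0.0505 0.0613]
scene press 0.56 [279.1 175.3] [0.5532 0.1445 0.0614]
scene press 0.53 [204.3 187.2] [ 0.5279 -0.0445  0.061 ]
scene boardL 0.75 [245.5 221. ] [0.6591 0.011  0.0483]
side marker 0.77 [357. 315.] [ 0.4431 -0.3615  0.0337] 259
side marker 0.41 [323. 315.] [ 0.4083 -0.3042  0.0155] 114
side marker 0.29 [258. 225.] [ 0.5208 -0.0061  0.021 ] 3638
side beaker 0.72 [400. 238.] [ 0.6727 -0.324   0.0803] 979
side glaze 0.68 [186. 155.] [0.5895 0.3702 0.0438] 561
side glaze 0.48 [258. 198.] [0.5699 0.0407 0.0608] 313
side brush 0.74 [151. 176.] [0.4637 0.3892 0.0175] 453
side board 0.76 [256. 224.] [0.5231 0.0025 0.0187] 3520
side board 0.71 [259. 196.] [0.5743 0.0416 0.0617] 319
side press 0.79 [247.4 201.7] [0.5337 0.046  0.0634]
side press 0.76 [268.6 216.2] [ 0.5316 -0.0323  0.0598]
side press 0.71 [231.  189.3] [0.5443 0.1201 0.0611]
side boardL 0.93 [259.8 216.5] [0.5534 0.0179 0.0177]
0.8
```

View pics/scene0.png

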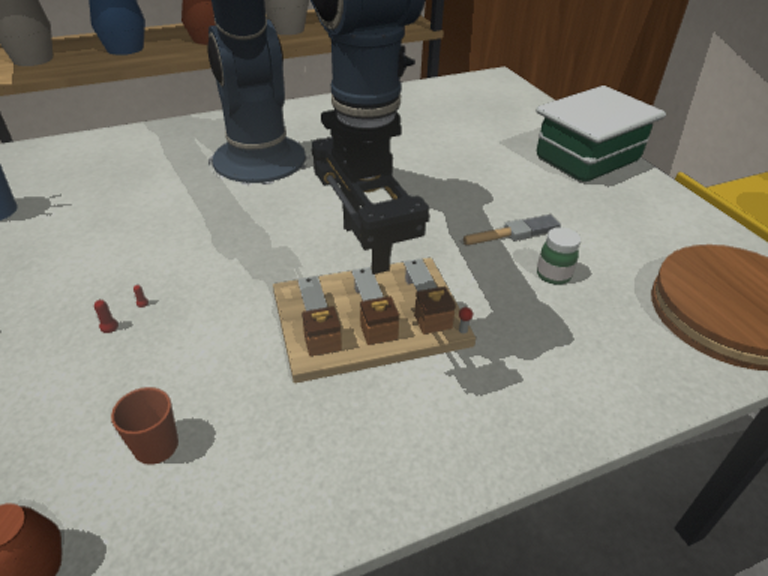

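View pics/side0.png

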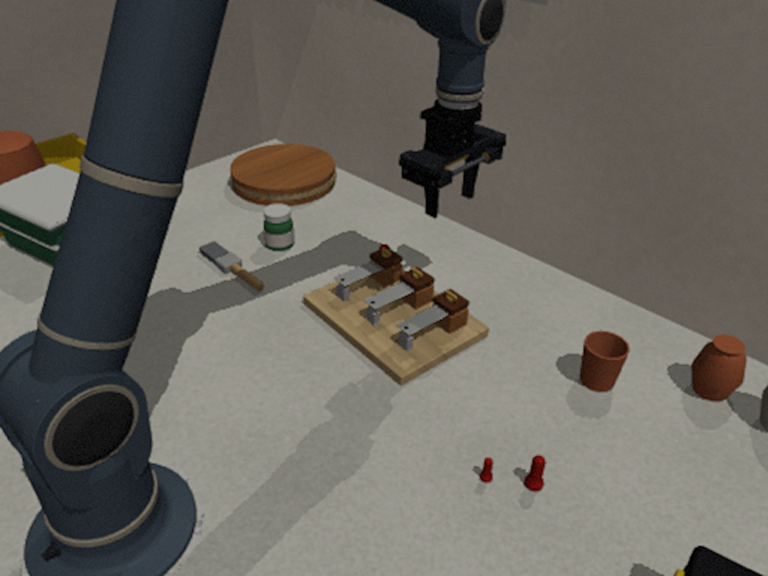

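The scene view has the larger red marker at native (69,211) and a smaller look-alike at (93,197). The blade dots are near (279,175), (243,182) and (204,187), with the red ball at (310,209). The other red-brown things are a beaker at (97,283) and a vase. Next I'll measure the marker heights and refine the dots from the wrist camera.

```bash
python3 - <<'E'
from h import *
from scipy.spatial.transform import Rotation as Ro
np.set_printoptions(precision=4,suppress=True)
s=sense();q=s["ee_rot"];print("tool axes cols\n",Ro.from_quat([q[1],q[2],q[3],q[0]]).as_matrix())
def cloud(im,m):
    v,u=np.nonzero(m);return np.array([world(im,(a,b)) for a,b in zip(u,v)])
for c in("scene","side"):
    im=get_image(c)
    col=im["color"].astype(int);red=(col[...,0]>70)&(col[...,1]<0.4*col[...,0])&(col[...,2]<.4*col[...,0])
    n,l,st,ce=cv2.connectedComponentsWithStats(red.astype(np.uint8))
    for i in range(1,n):
        if 25<st[i,4]<700:
            p=cloud(im,l==i);p=p[(p[:,2]<.12)]
            if len(p)>9: print(c,st[i],np.median(p,0),"zmax",np.percentile(p[:,2],98),"ptp",np.ptp(p,axis=0))
    for o in landmark_of(im,"press_p")[:4]: 
        print(c,o["uv"],world(im,o["uv"],.062))
im=get_image("wrist");save(im,"w0.png",s=1.5)
for o in landmark_of(im,"press_p")[:4]: print("wrist",o["confidence"],o["uv"],world(im,o["uv"],.062,True),world(im,o["uv"],None,True))
E
```

```text
tool axes cols
 [[ 0.0001  1.     -0.    ]
 [ 0.     -0.     -1.    ]
 [-1.      0.0001 -0.    ]]
scene [242.1, 181.0] [0.5406 0.0491 0.062 ]
scene [275.5, 171.1] [0.5351 0.1429 0.062 ]
scene [72.9, 220.6] [ 0.531  -0.3457  0.062 ]
scene [244.9, 219.4] [0.6663 0.0066 0.062 ]
side [351 304  12  23 141] [ 0.4454 -0.3644  0.0297] zmax 0.05676896851631603 ptp [0.0185 0.019  0.0538]
side [321 306   7  15  65] [ 0.4091 -0.307   0.0205] zmax 0.04048641737289406 ptp [0.0128 0.0141 0.0374]
side [230.8, 190.4] [0.5395 0.1158 0.062 ]
side [267.2, 218.1] [ 0.5213 -0.0367  0.062 ]
side [247.0, 201.7] [0.5343 0.0481 0.062 ]
wrist 0.91 [145.8, 66.8] [0.5512 0.1334 0.062 ] [0.5512 0.1334 0.062 ]
wrist 0.88 [136.9, 141.1] [0.5376 0.049  0.062 ] [0.6756 0.076  0.3842]
wrist 0.65 [137.0, 220.1] [ 0.5276 -0.0471  0.062 ] [ 0.5276 -0.0471  0.0621]
```

View pics/w0.png

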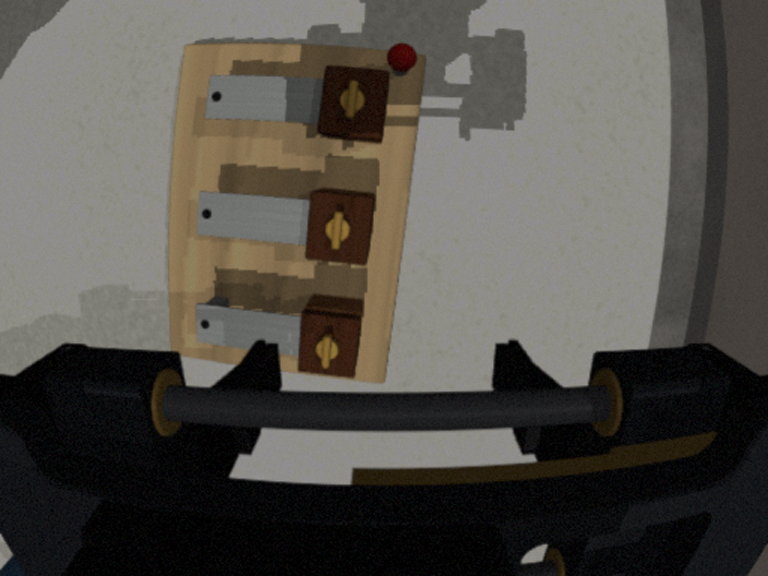

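Of the two red markers, the one at (0.445,-0.364) is 57 mm tall, so that's the one meant. The other, at (0.409,-0.307), is 40 mm and the look-alike. The wrist view shows the dots at display (216,97), (206,213) and (205,324), with the ball at (402,57). I'll refine the dots and take the close crop of the marker.

```bash
cat >> h.py <<'E'
def dots(im,guess,r=7,z=.062):
    g=cv2.cvtColor(im["color"],cv2.COLOR_RGB2GRAY).astype(float);out=[]
    for u,v in guess:
        u0,v0=int(round(u)),int(round(v));p=g[v0-r:v0+r+1,u0-r:u0+r+1]
        yy,xx=np.mgrid[-r:r+1,-r:r+1];w=np.clip(np.median(p[abs(p-np.median(p))<25])-25-p,0,None)*(np.hypot(xx,yy)<=r*.7)
        c=(u0+(w*xx).sum()/w.sum(),v0+(w*yy).sum()/w.sum());out.append((np.round(c,1),world(im,c,z,True)))
    return out
E
python3 - <<'E'
from h import *
np.set_printoptions(precision=4,suppress=True)
im=get_image("wrist")
d=dots(im,[(144,64.7),(137.3,142),(136.7,216)])
for c,p in d: print(c,p, [im["range_z"][int(c[1])+a,int(c[0])+6] for a in(-3,0,3)], world(im,(c[0]+6,c[1]),None,True)[2])
P=[p for _,p in d];print(P[0]-P[1],P[1]-P[2])
im=get_image("side");save(im,"mk.png",(290,280,390,350),6)
E
```

```text
[143.9  64. ] [0.5488 0.1369 0.062 ] [np.float32(0.2932684), np.float32(0.2931371), np.float32(0.29409143)] 0.05971113382497095
[137.3 142.2] [0.5381 0.0477 0.062 ] [np.float32(0.3165435), np.float32(0.31799415), np.float32(0.3192765)] 0.06152874916139711
[136.2 215.7] [ 0.5273 -0.0414  0.062 ] [np.float32(0.34107852), np.float32(0.3433047), np.float32(0.34505686)] 0.061352052516235045
[0.0108 0.0892 0.    ] [0.0108 0.0891 0.    ]
```

View pics/mk.png

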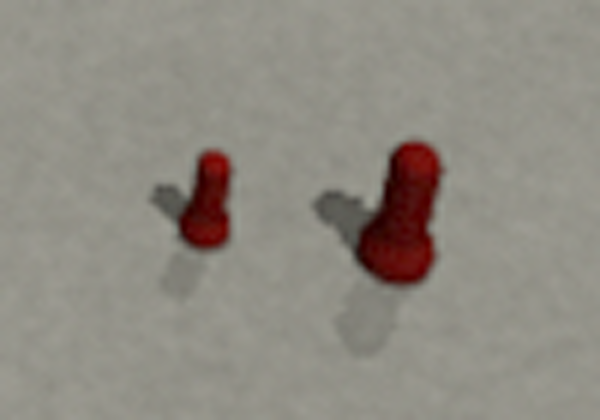

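```bash
python3 -m creep '[[[2,-4.4,-4.5,0,0],[2,-4.4,-4.5,0,0],[2,-4.4,-4.4,0,0],[2,0,0,0,0],[2,0,0,0,0],[2,0,0,0,0],[0,0,0,0,0],[0,0,0,0,0]]]' 20
```

```text
time: 2.2
tcp_pos: [0.5502, 0.1274, 0.1063]
ee_rot: [0.5, 0.5, 0.5, -0.5]
ft_force: [-0.4, 0.4, -0.4]
gripper_width: 0.0146
```

The crop shows the small marker at left, display (205,200), and the thick-footed 57 mm marker at right, (400,215). The right-hand one is the target.

```bash
python3 -m creep '[[[1,0,-0.4,0,0],[0,0,0,0,0],[0,0,0,0,0]]]'; python3 -c "
from h import *
im=get_image('wrist');save(im,'w1.png',s=1.5)
print(landmark_of(im,'press_p')[:3]);s=sense();print(s['tcp_pos'],s['ft_force'],s['gripper_width'])"
```

```text
time: 2.58
tcp_pos: [0.5497, 0.1314, 0.0957]
ee_rot: [0.5, 0.5, 0.5, -0.5]
ft_force: [0.8, 0.1, -0.5]
gripper_width: 0.0005
[{'uv': [253.2, 216.3], 'confidence': 0.98}]
[0.54980677 0.13128447 0.09575665] [-0.04292324 -1.48796138  0.34184994] 0.0006386419067398096
```

View pics/w1.png

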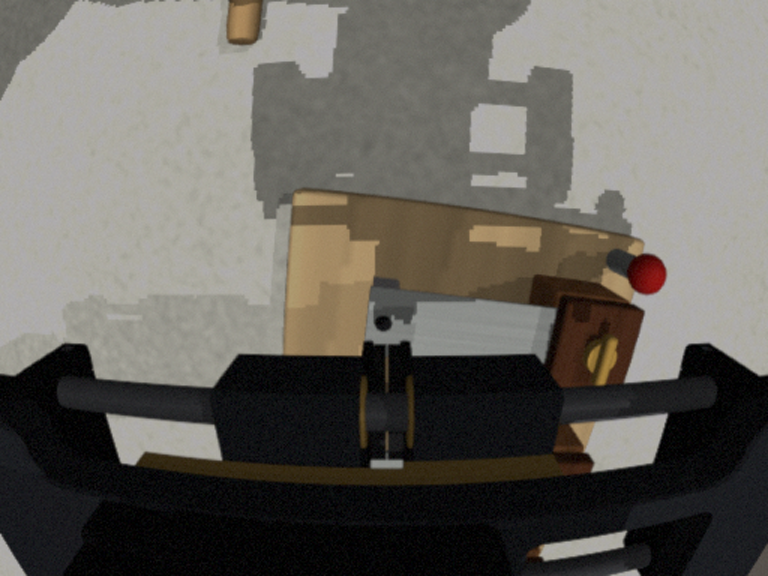

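The dot is at display (383,323), just beyond the closed fingertips, which sit about 6 mm short in y. I'll shift to it, keep the fingers slightly toward the tip side, and go down.

```bash
cat >> h.py <<'E'
def feel(n=6):
    F=[];cam="side"
    for i in range(n): get_image(cam);F.append(sense()["ft_force"])
    s=sense();print("t %.2f"%s["time"],"F",np.mean(F,0).round(2),"+-",np.std(F,0).round(2),"tcp",np.round(s["tcp_pos"],4))
E
python3 -m creep '[[[1,-0.6,-0.6,0,0],[1,0,0,0,0],[0.7,0,0,0,0],[0,0,0,0,0],[0,0,0,0,0]]]'; python3 -c "from h import *;feel(6)"
```

```text
time: 3.3
tcp_pos: [0.5439, 0.1372, 0.0686]
ee_rot: [0.5, 0.5, 0.5, -0.5]
ft_force: [0.3, -0.1, 0.3]
gripper_width: 0.0006
t 3.60 F [-0.06  0.02  0.1 ] +- [0.67 0.26 0.7 ] tcp [0.5438 0.1373 0.0688]
```

```bash
python3 -m creep '[[[0.5,0,0,0,0],[0.5,0,0,0,0],[0.3,0,0,0,0],[0,0,0,0,0]]]'; python3 -c "from h import *;feel(5)"; python3 -m creep '[[[0.2,0,0,0,0],[0,0,0,0,0]]]'; python3 -c "from h import *;feel(3)"
```

```text
time: 4.1
tcp_pos: [0.544, 0.1374, 0.0558]
ee_rot: [0.5, 0.5, 0.5, -0.5]
ft_force: [0.3, -0.8, 4.9]
gripper_width: 0.0005
t 4.35 F [-0.37 -0.3   5.19] +- [0.62 0.49 0.28] tcp [0.544  0.1373 0.056 ]
time: 4.6
tcp_pos: [0.5441, 0.1374, 0.054]
ee_rot: [0.5, 0.5, 0.5, -0.5]
ft_force: [-0.5, -0.2, 6.8]
gripper_width: 0.0003
t 4.75 F [-0.26 -1.08  6.72] +- [0.39 0.5  0.39] tcp [0.5441 0.1374 0.0541]
```

```bash
python3 -m creep '[[[0.2,0,0,0,0],[0,0,0,0,0]]]'; python3 -c "from h import *;feel(3)"; python3 -m creep '[[[0.05,0,0,0,0],[0,0,0,0,0]]]';python3 -c "from h import *;feel(3)"; python3 -m creep '[[[0.05,0,0,0,0],[0,0,0,0,0]]]'; python3 -c "from h import *;feel(3)"
```

```text
time: 5.0
tcp_pos: [0.5443, 0.1374, 0.0523]
ee_rot: [0.5, 0.5, 0.5, -0.5]
ft_force: [0.1, -0.6, 8.0]
gripper_width: 0.0005
t 5.15 F [-0.89 -0.32  7.98] +- [0.49 0.69 0.05] tcp [0.5443 0.1374 0.0523]
time: 5.4
tcp_pos: [0.5444, 0.1374, 0.0519]
ee_rot: [0.5, 0.5, 0.5, -0.5]
ft_force: [-0.5, -0.9, 8.7]
gripper_width: 0.0006
t 5.55 F [-0.78 -0.3   7.94] +- [0.27 0.55 0.29] tcp [0.5444 0.1374 0.0519]
time: 5.8
tcp_pos: [0.5444, 0.1374, 0.0515]
ee_rot: [0.5, 0.5, 0.5, -0.5]
ft_force: [-1.4, -0.6, 8.4]
gripper_width: 0.0004
t 5.95 F [ 0.08 -0.91  8.37] +- [0.19 0.79 0.17] tcp [0.5444 0.1374 0.0515]
```

```bash
for i in 1; do python3 -m creep '[[[0.05,0,0,0,0],[0,0,0,0,0]]]'; python3 -c "from h import *;feel(2)"; python3 -m creep '[[[0.05,0,0,0,0],[0,0,0,0,0]]]'; python3 -c "from h import *;feel(2)"; done
```

```text
time: 6.2
tcp_pos: [0.5444, 0.1374, 0.051]
ee_rot: [0.5, 0.501, 0.5, -0.5]
ft_force: [-1.0, -0.6, 8.7]
gripper_width: 0.0005
t 6.30 F [-0.89 -0.48  8.73] +- [0.36 0.25 0.45] tcp [0.5445 0.1374 0.0511]
time: 6.55
tcp_pos: [0.5445, 0.1374, 0.0506]
ee_rot: [0.5, 0.501, 0.5, -0.499]
ft_force: [-1.3, 0.1, 10.0]
gripper_width: 0.0002
t 6.65 F [-1.09 -1.13  8.94] +- [0.19 0.66 0.  ] tcp [0.5445 0.1374 0.0506]
```

```bash
python3 -m creep '[[[0.05,0,0,0,0],[0,0,0,0,0]]]'; python3 -c "from h import *;feel(3)"; python3 -m creep '[[[0.05,0,0,0,0],[0,0,0,0,0]]]'; python3 -c "from h import *;feel(3);im=get_image('side');save(im,'p1.png',(190,150,310,240),6)"
```

```text
time: 6.9
tcp_pos: [0.5445, 0.1374, 0.0502]
ee_rot: [0.5, 0.501, 0.5, -0.499]
ft_force: [0.1, -0.3, 10.7]
gripper_width: 0.0007
t 7.05 F [-1.25 -1.15 10.25] +- [0.07 0.39 0.5 ] tcp [0.5446 0.1373 0.0502]
time: 7.3
tcp_pos: [0.5446, 0.1374, 0.0498]
ee_rot: [0.5, 0.501, 0.5, -0.499]
ft_force: [-1.2, -1.2, 10.0]
gripper_width: 0.0004
t 7.45 F [-0.93 -0.76 10.03] +- [0.37 0.57 0.38] tcp [0.5446 0.1374 0.0498]
```

View pics/p1.png

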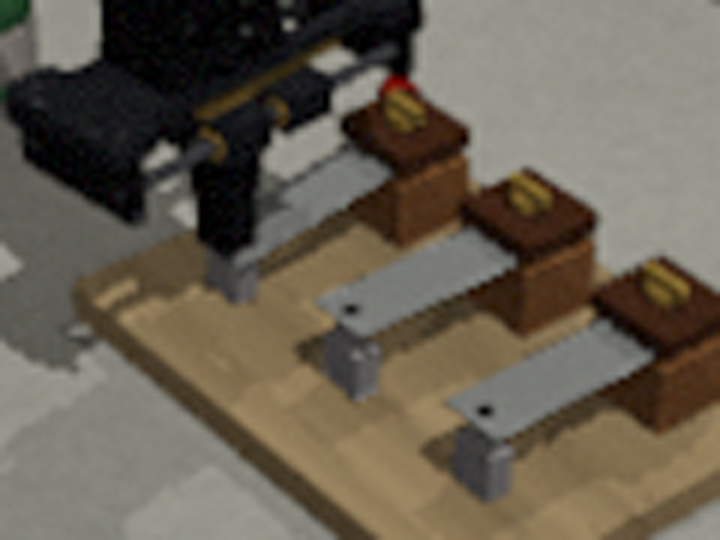

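The picture shows the tip almost on its stop post at display (232,265). I'll take another half-millimetre step or two and look for the jump.

```bash
python3 -m creep '[[[0.05,0,0,0,0],[0,0,0,0,0]]]'; python3 -c "from h import *;feel(3)"; python3 -m creep '[[[0.05,0,0,0,0],[0,0,0,0,0]]]'; python3 -c "from h import *;feel(4)"
```

```text
time: 7.75
tcp_pos: [0.5447, 0.1374, 0.0494]
ee_rot: [0.5, 0.501, 0.499, -0.499]
ft_force: [-1.2, -0.9, 11.7]
gripper_width: 0.0007
t 7.90 F [-0.95 -1.43 11.33] +- [0.03 0.42 0.08] tcp [0.5447 0.1374 0.0494]
time: 8.15
tcp_pos: [0.5447, 0.1374, 0.0491]
ee_rot: [0.5, 0.501, 0.5, -0.499]
ft_force: [-1.0, -0.8, 13.2]
gripper_width: 0.0004
t 8.35 F [-2.24 -0.73 12.17] +- [0.35 0.12 0.17] tcp [0.5447 0.1374 0.0491]
```

The force now rises about three times as steeply, so blade 1 is on its stop at roughly 10 N and has been held over 0.5 s. Next is the middle blade.

```bash
python3 -m creep '[[[-1.4,0,0,0,0],[-1.4,0,0,0,0],[0,-0.4,3,0,0],[0,-0.4,3,0,0],[0,-0.3,2.9,0,0],[0,0,0,0,0],[0,0,0,0,0]]]'; python3 -c "from h import *;feel(5)"
```

```text
time: 9.22
tcp_pos: [0.5326, 0.0493, 0.0756]
ee_rot: [0.5, 0.5, 0.5, -0.5]
ft_force: [0.6, -0.1, 0.4]
gripper_width: 0.0003
t 9.47 F [0.18 0.29 0.24] +- [0.18 0.28 0.28] tcp [0.5327 0.0494 0.0755]
```

Contact should come at z≈0.0626 and the stop at ≈0.050. I'll go to 0.0555 first.

```bash
python3 -m creep '[[[0.7,0,0.1,0,0],[0.7,0,0,0,0],[0.6,0,0,0,0],[0,0,0,0,0],[0,0,0,0,0]]]'; python3 -c "from h import *;feel(5)"; python3 -m creep '[[[0.3,0,0,0,0],[0,0,0,0,0]]]'; python3 -c "from h import *;feel(3)"
```

```text
time: 10.1
tcp_pos: [0.5328, 0.0473, 0.0558]
ee_rot: [0.5, 0.5, 0.5, -0.5]
ft_force: [-0.4, -1.2, 4.0]
gripper_width: 0.0005
t 10.35 F [-0.67  0.26  3.07] +- [0.13 0.27 0.61] tcp [0.5327 0.0473 0.0558]
time: 10.6
tcp_pos: [0.533, 0.0473, 0.0527]
ee_rot: [0.5, 0.5, 0.5, -0.5]
ft_force: [-0.4, -0.1, 4.6]
gripper_width: 0.0005
t 10.75 F [-0.19 -0.38  4.97] +- [0.61 0.58 0.31] tcp [0.5329 0.0473 0.0527]
```

```bash
python3 -m creep '[[[0.2,0,0,0,0],[0,0,0,0,0]]]'; python3 -c "from h import *;feel(3)"; python3 -m creep '[[[0.1,0,0,0,0],[0,0,0,0,0]]]'; python3 -c "from h import *;feel(3)"; python3 -m creep '[[[0.05,0,0,0,0],[0,0,0,0,0]]]'; python3 -c "from h import *;feel(3)"
```

```text
time: 11.0
tcp_pos: [0.5331, 0.0473, 0.0508]
ee_rot: [0.5, 0.5, 0.5, -0.5]
ft_force: [-0.2, -1.3, 5.8]
gripper_width: 0.0006
t 11.15 F [0.21 0.23 5.52] +- [0.56 0.28 0.21] tcp [0.5332 0.0473 0.0509]
time: 11.4
tcp_pos: [0.5333, 0.0473, 0.05]
ee_rot: [0.5, 0.5, 0.5, -0.5]
ft_force: [-0.0, -0.6, 7.1]
gripper_width: 0.0008
t 11.55 F [ 0.48 -0.35  6.53] +- [0.41 0.55 0.13] tcp [0.5333 0.0473 0.0501]
time: 11.8
tcp_pos: [0.5333, 0.0473, 0.0496]
ee_rot: [0.5, 0.5, 0.5, -0.5]
ft_force: [0.5, 0.5, 8.2]
gripper_width: 0.0001
t 11.95 F [-0.41 -0.21  7.51] +- [0.44 0.19 0.25] tcp [0.5333 0.0473 0.0497]
```

```bash
python3 -m creep '[[[0.05,0,0,0,0],[0,0,0,0,0],[0,0,0,0,0]]]'; python3 -c "from h import *;feel(4)"; python3 -m creep '[[[-1.4,0,0,0,0],[-1.4,0,0,0,0],[0,-0.4,3,0,0],[0,-0.4,3,0,0],[0,-0.3,3,0,0],[0,0,0,0,0],[0,0,0,0,0]]]'; python3 -c "from h import *;feel(4)"
```

```text
time: 12.32
tcp_pos: [0.5333, 0.0473, 0.0493]
ee_rot: [0.5, 0.5, 0.5, -0.5]
ft_force: [-0.2, 1.1, 7.6]
gripper_width: 0.0004
t 12.53 F [-0.35 -0.08  7.7 ] +- [0.5  0.31 0.42] tcp [0.5334 0.0473 0.0493]
time: 13.4
tcp_pos: [0.5216, -0.0419, 0.0768]
ee_rot: [0.5, 0.5, 0.5, -0.5]
ft_force: [0.8, -0.1, 0.4]
gripper_width: 0.0003
t 13.60 F [-0.1  -0.22 -0.02] +- [0.37 0.14 0.36] tcp [ 0.5218 -0.0415  0.0766]
```

The middle blade reads about 6 N at its stop. Third blade next.

```bash
python3 -m creep '[[[0.8,0,0,0,0],[0.8,0,0,0,0],[0.6,0,0,0,0],[0,0,0,0,0],[0,0,0,0,0]]]'; python3 -c "from h import *;feel(3)"; python3 -m creep '[[[0.3,0,0,0,0],[0,0,0,0,0]]]'; python3 -c "from h import *;feel(3)"; python3 -m creep '[[[0.1,0,0,0,0],[0,0,0,0,0]]]'; python3 -c "from h import *;feel(3)"; python3 -m creep '[[[0.1,0,0,0,0],[0,0,0,0,0]]]'; python3 -c "from h import *;feel(3)"
```

```text
time: 14.22
tcp_pos: [0.5216, -0.0425, 0.0546]
ee_rot: [0.5, 0.5, 0.5, -0.5]
ft_force: [-1.0, 1.6, 1.7]
gripper_width: 0.0004
t 14.38 F [-0.62  1.05  1.99] +- [0.26 0.64 0.33] tcp [ 0.5216 -0.0426  0.0547]
time: 14.62
tcp_pos: [0.5219, -0.0426, 0.0516]
ee_rot: [0.5, 0.5, 0.5, -0.5]
ft_force: [0.2, 1.1, 2.1]
gripper_width: 0.0003
t 14.78 F [-0.21  0.86  2.5 ] +- [0.34 0.05 0.96] tcp [ 0.5219 -0.0427  0.0517]
time: 15.02
tcp_pos: [0.522, -0.0427, 0.0506]
ee_rot: [0.5, 0.5, 0.5, -0.5]
ft_force: [0.6, 0.8, 2.8]
gripper_width: 0.0003
t 15.18 F [-0.37  1.35  2.84] +- [0.73 0.22 0.63] tcp [ 0.5219 -0.0427  0.0507]
time: 15.42
tcp_pos: [0.5221, -0.0427, 0.0497]
ee_rot: [0.5, 0.5, 0.5, -0.5]
ft_force: [1.5, 0.6, 3.3]
gripper_width: 0.0003
t 15.57 F [0.59 1.11 3.82] +- [0.34 0.33 0.28] tcp [ 0.522  -0.0427  0.0497]
```

```bash
python3 -m creep '[[[0.05,0,0,0,0],[0,0,0,0,0]]]'; python3 -c "from h import *;feel(3)"; python3 -m creep '[[[0.05,0,0,0,0],[0,0,0,0,0],[0,0,0,0,0]]]'; python3 -c "from h import *;feel(4);im=get_image('side');save(im,'p3.png',(190,150,310,240),6)"
```

```text
time: 15.82
tcp_pos: [0.5221, -0.0427, 0.0493]
ee_rot: [0.5, 0.5, 0.5, -0.5]
ft_force: [1.0, 1.5, 4.7]
gripper_width: 0.0009
t 15.97 F [1.75 0.87 4.72] +- [0.02 0.59 0.18] tcp [ 0.5221 -0.0427  0.0493]
time: 16.35
tcp_pos: [0.5221, -0.0427, 0.0488]
ee_rot: [0.5, 0.5, 0.5, -0.5]
ft_force: [1.6, 0.9, 5.3]
gripper_width: 0.0006
t 16.55 F [1.63 0.94 5.59] +- [0.66 0.23 0.3 ] tcp [ 0.5222 -0.0427  0.0488]
```

View pics/p3.png

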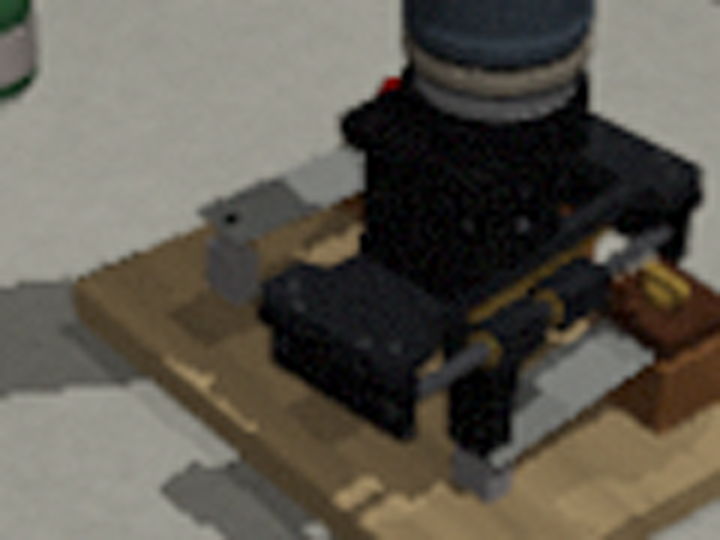

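The tip sits on its post at display (485,470). Estimated stop forces are about 10, 6 and 3 N, so the far-end blade is the softest. I'll go for the marker, overshooting in -y so the wrist camera sees it.

```bash
python3 -m creep '[[[-3,0,0,0,0],[-4,0,0,0,0],[-4,-1,5,0,0.3],[0,-1.5,5,0,0.6],[0,-1.5,5,0,0.6],[0,-1.5,5,0,0.6],[0,-1.2,5,0,0.6],[0,-1,5,0,0.6]]]';python3 -m creep '[[[0,0,3,0,0.6],[0,0,3,0,0.6],[0,0,0,0,0.6],[0,0,0,0,0.6]]]'; python3 - <<'E'
from h import *
np.set_printoptions(precision=4,suppress=True)
im=get_image("wrist");save(im,"w2.png",s=1.5);s=sense();print(s["tcp_pos"],s["gripper_width"],s["ft_force"])
for o in outline_of(im,"marker")[:3]:
    v,u=np.nonzero(o["mask"]);p=np.array([world(im,(a,b),None,True) for a,b in zip(u,v)])
    print(o["confidence"],o["uv"],o["mask"].sum(),p.min(0),p.max(0),"top",np.median(p[p[:,2]>p[:,2].max()-.008],0),"foot",world(im,o["uv"],.03,True))
for o in landmark_of(im,"marker")[:3]: print("L",o["confidence"],o["uv"],world(im,o["uv"],0.,True))
E
```

```text
time: 17.6
tcp_pos: [0.4425, -0.3419, 0.1558]
ee_rot: [0.498, 0.5, 0.501, -0.501]
ft_force: [-0.1, 0.7, -0.4]
gripper_width: 0.0491
time: 18.1
tcp_pos: [0.4441, -0.3995, 0.1559]
ee_rot: [0.499, 0.5, 0.501, -0.5]
ft_force: [-0.0, 0.5, -0.1]
gripper_width: 0.0521
[ 0.4446 -0.3992  0.1563] 0.052625145220157155 [ 0.5002 -0.3307  0.4197]
0.6 [227.7, 93.8] 293 [ 0.4054 -0.3124 -0.0014] [ 0.423  -0.2932  0.0407] top [ 0.4134 -0.3032  0.0379] foot [ 0.4159 -0.3044  0.03  ]
0.58 [266.5, 148.4] 633 [ 0.4372 -0.3762 -0.0024] [ 0.4652 -0.3239  0.3178] top [ 0.4451 -0.3239  0.3178] foot [ 0.453  -0.3577  0.03  ]
L 0.68 [266.7, 144.8] [ 0.454  -0.3574  0.    ]
L 0.54 [228.8, 94.9] [ 0.414  -0.3035  0.    ]
```

View pics/w2.png

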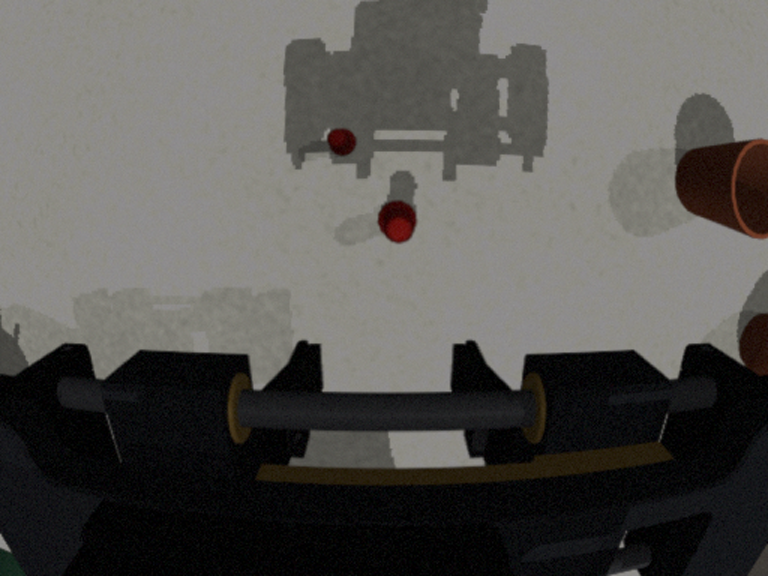

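The target marker's head is at display (397,228) and the look-alike at (341,141). The marker's centre comes out at ≈(0.4525,-0.3585). I'll move over it, go down and grip at stem height.

```bash
python3 -m creep '[[[0,0.4,-2.1,0,0.6],[3,0.4,-2,0,0.6],[3,0,0,0,0.6],[0,0,0,0,0.6],[0,0,0,0,0.6]]]'; python3 - <<'E'
from h import *
np.set_printoptions(precision=4,suppress=True)
for c in("side","scene"):
    im=get_image(c)
    for o in outline_of(im,"marker")[:3]:
        v,u=np.nonzero(o["mask"]);p=np.array([world(im,(a,b)) for a,b in zip(u,v)]);p=p[(p[:,2]<.065)&(p[:,2]>.002)]
        k=p[:,2]<.02
        print(c,o["confidence"],o["uv"],"low mid",(np.percentile(p[k],3,0)+np.percentile(p[k],97,0))/2,"med",np.median(p,0),np.percentile(p[:,2],98))
E
```

```text
time: 18.88
tcp_pos: [0.4538, -0.3597, 0.0982]
ee_rot: [0.501, 0.5, 0.5, -0.5]
ft_force: [-0.2, -1.1, -0.5]
gripper_width: 0.052
side 0.66 [325.0, 316.7] low mid [ 0.4108 -0.3058  0.0113] med [ 0.4092 -0.307   0.0195] 0.03990032962081529
side 0.56 [411.1, 230.7] low mid [ 0.6982 -0.3434  0.0106] med [ 0.735  -0.3255  0.0591] 0.06465149562462356
side 0.54 [355.6, 318.1] low mid [ 0.447  -0.36    0.0102] med [ 0.4452 -0.3624  0.0269] 0.057189174138636154
scene 0.62 [70.3, 212.6] low mid [ 0.4585 -0.3566  0.0114] med [ 0.4589 -0.3563  0.0282] 0.05749506769726268
scene 0.51 [90.9, 197.2] low mid [ 0.418  -0.3023  0.0107] med [ 0.4187 -0.3019  0.02  ] 0.040005381092323114
```

Both outside cameras average to (0.4525,-0.358), which agrees with the wrist estimate.

```bash
python3 -m creep '[[[3,-0.1,-0.1,0,0.6],[3,0,0,0,0.6],[2,0,0,0,0.6],[0,0,0,0,0.6],[0,0,0,0,0.15],[0,0,0,0,0.1],[0,0,0,0,0.1],[0,0,0,0,0.1]]]' 20; python3 -m creep '[[[-2,0,0,0,0.1],[-2,0,0,0,0.1],[0,0,0,0,0.1]]]'
```

```text
time: 20.08
tcp_pos: [0.4522, -0.359, 0.0176]
ee_rot: [0.5, 0.5, 0.5, -0.5]
ft_force: [-0.7, 0.2, 0.9]
gripper_width: 0.0205
time: 20.45
tcp_pos: [0.4529, -0.3595, 0.0584]
ee_rot: [0.501, 0.5, 0.499, -0.5]
ft_force: [0.2, -0.1, -1.4]
gripper_width: 0.0184
```

```bash
python3 -m creep '[[[-4,0,0,0,0.1],[-3.5,1,-3,0,0.1],[0,1.3,-5,0,0.1],[0,1.3,-5,0,0.1],[0,1.3,-5,0,0.1],[0,1.3,-5,0,0.1],[0,1.2,-5,0,0.1],[0,0,-3,0,0.1]]]';python3 -m creep '[[[0,0,0,0,0.1],[0,0,0,0,0.1],[0,0,0,0,0.1]]]'; python3 -c "
from h import *
feel(5)
im=get_image('side');save(im,'s3.png',(200,140,320,230),6)"
```

```text
time: 21.45
tcp_pos: [0.5261, -0.0455, 0.1312]
ee_rot: [0.5, 0.499, 0.501, -0.499]
ft_force: [0.1, -0.4, -1.9]
gripper_width: 0.0184
time: 21.82
tcp_pos: [0.5257, -0.0506, 0.1318]
ee_rot: [-0.499, -0.5, -0.499, 0.501]
ft_force: [-0.1, 0.5, -0.9]
gripper_width: 0.0185
t 22.07 F [ 0.17  0.21 -1.18] +- [0.46 0.39 0.47] tcp [ 0.526  -0.0495  0.1322]
```

View pics/s3.png

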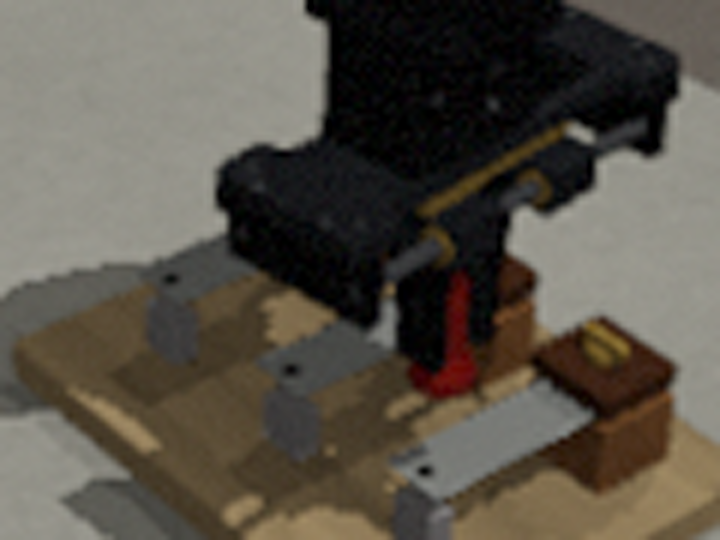

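The marker is held upright at display (445,340), above the far blade whose dot is at (425,470). I'll shift and lower it to just above the blade, then look again.

```bash
python3 -m creep '[[[1,0.1,-0.8,0,0.1],[2,0,0,0,0.1],[1.5,0,0,0,0.1],[0,0,0,0,0.1],[0,0,0,0,0.1]]]'; python3 - <<'E'
from h import *
np.set_printoptions(precision=4,suppress=True)
feel(4)
for c in("side","scene"):
    im=get_image(c)
    if c=="side":save(im,'s4.png',(220,170,320,245),7)
    col=im["color"].astype(int);red=(col[...,0]>50)&(col[...,1]<0.4*col[...,0])&(col[...,2]<.4*col[...,0])
    v,u=np.nonzero(red);p=np.array([world(im,(a,b)) for a,b in zip(u,v)])
    k=(abs(p[:,0]-.527)<.04)&(abs(p[:,1]+.041)<.04);p=p[k];
    if len(p)>3: print(c,len(p),(p.min(0)+p.max(0))/2,p.min(0),p.max(0))
    for o in landmark_of(im,"marker")[:3]: print("L",o["confidence"],o["uv"],world(im,o["uv"],.069))
E
```

```text
time: 22.75
tcp_pos: [0.5274, -0.0408, 0.0874]
ee_rot: [0.5, 0.5, 0.5, -0.5]
ft_force: [-0.7, -0.0, -0.4]
gripper_width: 0.0186
t 22.95 F [-0.17  0.19 -0.67] +- [0.14 0.24 0.44] tcp [ 0.5275 -0.041   0.0878]
side 79 [ 0.5106 -0.0588  0.1162] [ 0.4892 -0.08    0.0701] [ 0.5319 -0.0377  0.1623]
L 0.56 [270.0, 217.5] [ 0.5216 -0.0458  0.069 ]
L 0.42 [324.3, 318.2] [ 0.3648 -0.332   0.069 ]
L 0.55 [203.1, 186.6] [ 0.5337 -0.0488  0.069 ]
L 0.48 [99.1, 198.7] [ 0.4872 -0.2841  0.069 ]
```

View pics/s4.png

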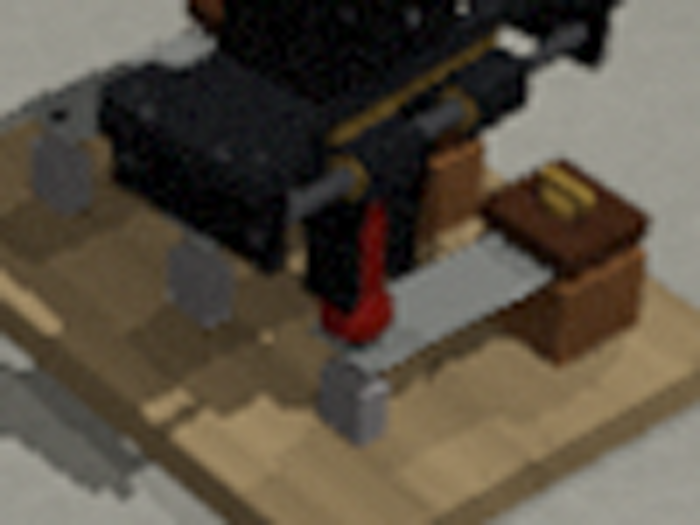

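The foot is right above the blade tip at display (358,315). I'll check the offset numerically against the dot seen by the same camera.

```bash
python3 - <<'E'
from h import *
np.set_printoptions(precision=4,suppress=True)
im=get_image("side")
print("dot",world(im,(270.8+.0,218.3),.062))
col=im["color"].astype(int)[205:222,262:280];red=(col[...,0]>50)&(col[...,1]<0.45*col[...,0])
for r in range(17):
    u=np.nonzero(red[r])[0]
    if len(u): print(205+r,262+u.min(),262+u.max())
K,R,t=ray(im,None)
for P in([.5273,-.0414,.0698],[.5273,-.0474,.0698],[.5273,-.0414,.062]):
    q=K@(R@np.array(P)+t);print(P,q[:2]/q[2])
    a=np.linspace(0,6.283,90);C=np.array(P)[:,None]+np.array([.014*np.cos(a),.014*np.sin(a),0*a]);q=K@(R@C+t[:,None]);q=q[:2]/q[2];print(q.min(1),q.max(1))
E
```

```text
dot [ 0.5272 -0.0437  0.062 ]
205 272 274
206 272 274
207 272 274
208 272 274
209 272 274
210 271 273
211 271 274
212 271 274
213 271 275
214 266 274
215 266 274
216 267 274
217 267 273
218 269 272
[0.5273, -0.0414, 0.0698] [270.2521 215.4778]
[264.7244 212.043 ] [275.7818 218.9804]
[0.5273, -0.0474, 0.0698] [272.0125 216.5311]
[266.4688 213.076 ] [277.5589 220.0546]
[0.5273, -0.0414, 0.062] [270.1396 217.8705]
[264.6344 214.4261] [275.6469 221.3826]
```

The observed foot outline, columns 266–274 with its bottom at row 218, matches a marker centred on the dot within about 2 mm. Lowering.

```bash
python3 -m creep '[[[0.4,0,0,0,0.1],[0.4,0,0,0,0.1],[0.2,0,0,0,0.1],[0.15,0,0,0,0.1],[0,0,0,0,0.1],[0,0,0,0,0.1]]]'; python3 -c "from h import *;feel(8)"
```

```text
time: 23.95
tcp_pos: [0.527, -0.0409, 0.0757]
ee_rot: [0.5, 0.5, 0.5, -0.5]
ft_force: [-1.3, -0.6, -0.5]
gripper_width: 0.0189
t 24.35 F [-0.59 -0.06 -0.07] +- [0.26 0.64 0.48] tcp [ 0.527  -0.0409  0.0757]
```

The wrist force is back to about zero, so the blade carries the marker's weight. Releasing.

```bash
python3 -m creep '[[[0,0,0,0,0.25],[0,0,0,0,0.3],[0,0,0,0,0.4],[0,0,0,0,0.4],[0,0,0,0,0.4],[0,0,0,0,0.4]]]'; python3 - <<'E'
from h import *
feel(2);im=get_image("side");save(im,'s5.png',(220,170,320,245),7)
E
```

```text
time: 25.1
tcp_pos: [0.5271, -0.0409, 0.0757]
ee_rot: [0.5, 0.5, 0.5, -0.5]
ft_force: [-0.2, 0.2, 0.8]
gripper_width: 0.0349
t 25.20 F [0.12 0.11 0.38] +- [0.35 0.29 0.19] tcp [ 0.527  -0.0409  0.0756]
```

View pics/s5.png

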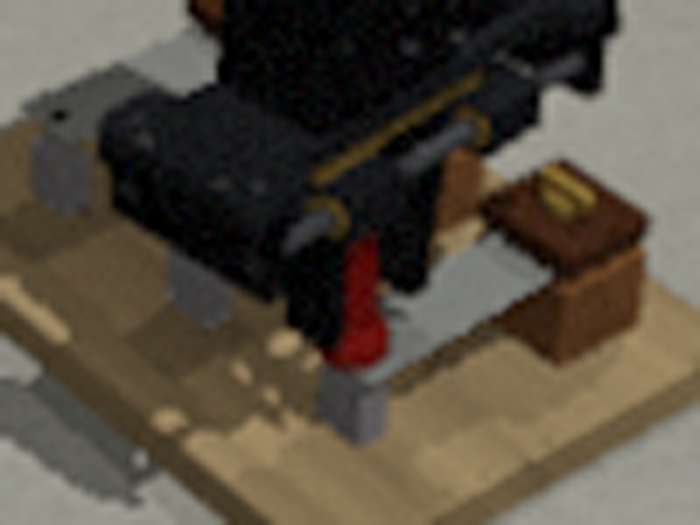

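The marker stands upright on the tip at display (358,310), with the fingers clear on both sides. I'll lift straight up.

```bash
python3 -m creep '[[[-0.5,0,0,0,0.4],[-1,0,0,0,0.4],[-2,0,0,0,0.4],[-3,0,0,0,0.4],[-4,0,0,0,0.4],[0,0,4,0,0.4],[0,0,4,0,0.4],[0,0,0,0,0.4]]]'; python3 - <<'E'
from h import *
np.set_printoptions(precision=4,suppress=True)
feel(2)
B=np.array([.0,0,0])
for c in("side","scene","wrist"):
    im=get_image(c)
    if c=="side":save(im,'s6.png',(200,150,320,240),6)
    w=c=="wrist"
    col=im["color"].astype(int);red=(col[...,0]>50)&(col[...,1]<0.4*col[...,0])&(col[...,2]<.4*col[...,0])
    v,u=np.nonzero(red);p=np.array([world(im,(a,b),None,w) for a,b in zip(u,v)])
    p=p[(abs(p[:,0]-.527)<.04)&(abs(p[:,1]+.041)<.04)&(p[:,2]<.13)]
    if len(p)>3:
        print(c,len(p),p.min(0),p.max(0))
        for lo,hi in((.05,.072),(.085,.12)):
            k=p[(p[:,2]>lo)&(p[:,2]<hi)]
            if len(k): print("  ",lo,k.mean(0))
E
```

```text
time: 26.25
tcp_pos: [0.5267, -0.1249, 0.1816]
ee_rot: [-0.499, -0.501, -0.498, 0.502]
ft_force: [0.1, -0.3, 0.2]
gripper_width: 0.0348
t 26.35 F [-0.4   0.83 -0.47] +- [0.49 0.07 0.26] tcp [ 0.5271 -0.1208  0.1812]
side 129 [ 0.5129 -0.0566  0.058 ] [ 0.5321 -0.0358  0.1139]
   0.05 [ 0.5204 -0.048   0.0662]
   0.085 [ 0.5206 -0.0454  0.1023]
wrist 443 [ 0.5172 -0.053   0.0648] [ 0.54   -0.0278  0.1146]
   0.05 [ 0.5347 -0.0399  0.0687]
   0.085 [ 0.5253 -0.0392  0.1114]
```

View pics/s6.png

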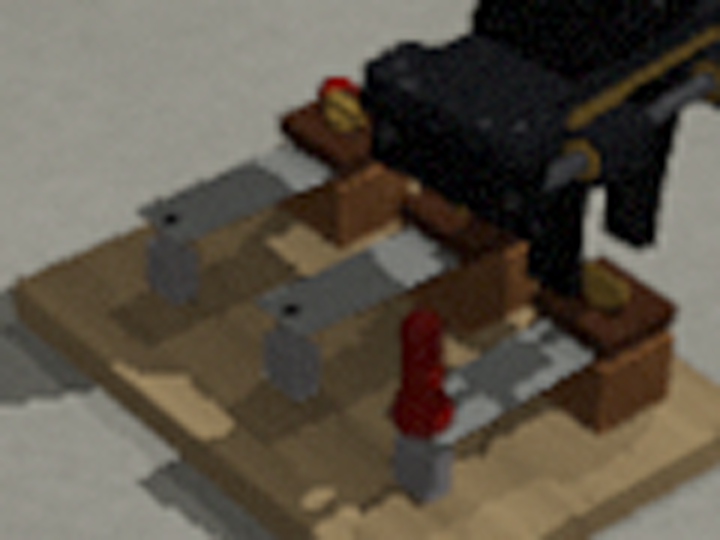

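The marker stands alone on the far blade at display (422,375). Its head is at 0.114 m, so the sag is about 5 mm, or roughly 0.06 rad. The other two blades are level. I'll let the arm settle, confirm and hand in.

```bash
python3 -m creep '[[[0,0,0,0,0.4],[0,0,0,0,0.4],[0,0,0,0,0.4],[0,0,0,0,0.4]]]'; python3 - <<'E'
from h import *
im=get_image("side")
col=im["color"].astype(int);red=(col[...,0]>50)&(col[...,1]<0.4*col[...,0])&(col[...,2]<.4*col[...,0])
v,u=np.nonzero(red);p=np.array([world(im,(a,b)) for a,b in zip(u,v)])
p=p[(abs(p[:,0]-.527)<.04)&(abs(p[:,1]+.041)<.04)&(p[:,2]<.13)];print(p.min(0).round(4),p.max(0).round(4),np.abs(sense()["joint_vel"]).max())
print(close_job())
E
```

```text
time: 27.0
tcp_pos: [0.527, -0.1209, 0.1806]
ee_rot: [0.5, 0.5, 0.5, -0.5]
ft_force: [-1.0, -0.0, -0.3]
gripper_width: 0.035
[ 0.5136 -0.0573  0.0587] [ 0.5303 -0.0359  0.1141] 0.001415504793399852
the job is handed in; nothing more can be done
None
```

I pressed all three blades in order from the red-ball end and left the 57 mm marker standing on the softest one. I handed the job in at about 27 s on the robot's clock, and no verdict came back.

- **Pressing:** the force at the stop was about 10 N at the red-ball end, 6 N in the middle and 3 N at the far end. I took each stop from the sharp rise in force slope and held it at least 0.5 s. The highest single force reading was about 13 N, under the 20 N limit.
- **Marker:** it stands upright, let go and at rest on the far-end blade. By the cameras its foot is about 2 mm from the black dot. The sag, worked out from the marker's top height, is about 5 mm (roughly 0.06 rad).
- **Other checks:** in the last picture viewed the other two blades look level. The gripper is clear of everything. The arm stayed clear of the beaker, glaze jar and brush, but I did not re-measure their positions at the end.
- **Disagreements:** the cameras differed by a few millimetres. One early landmark reading put the held marker 6 mm off the dot, but a check of the foot's outline in the side image did not bear that out. In the last position check the scene camera had no view of the marker, so that check rests on the side and wrist cameras.

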